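Put the counter returns back into their stock trays

ROBOT

A 7-joint arm with a two-finger parallel gripper is mounted at the origin on the work surface. World frame = base frame: x ahead of the robot, y to its left, z up, the work surface at z = 0. Lengths are in m, angles in rad, forces in N, time in s.
With the tool pointing down it reaches from about 0.425 to 0.925 m from the base axis. Payload 6.8 kg.
Tool frame: the origin (TCP) lies midway between the tips of the shut fingers; the grasp point (between the pads) lies bot.grip_point_offset behind it (bot.grip_point_offset is the distance from the TCP to the grasp point, in m); z points along the fingers, y is the line along which they close (so a half turn about z gives the same grasp; the last joint's range is limited). The gripper opens to 85 mm and grips with 20 to 120 N. Pads are 22 mm wide; open, the fingers measure 114 mm over their backs; the gripper's body (76 mm by 85 mm) begins 54 mm behind the grasp point. The pads swing forward as they close: fully open they stand 13 mm farther back than shut.
Start: joints at [1.226, 0.477, 0.022, 1.555, -0.011, 1.109, -0.083], TCP at [0.158, -0.656, 0.231] pointing down, gripper open.
Joint ranges: [-2.96, 2.96], [-0.34, 2.1], [-1.41, 1.46], [0.24, 2.44], [-1.37, 4.51], [0.17, 1.92], [-2.96, 2.96]. Speed limits (rad/s): [2.39, 2.39, 3.14, 3.14, 3.14, 3.14, 3.14].

INTERFACE

Orientations are given as a unit quaternion [w, x, y, z].
In Python, from station import get_obs, cams, job, bot gives the robot as it stands.
- The arm moves only by the tool arm_command, never from a script. Its argument "rows" is a list that holds one entry, the list of rows, each a list of 5 numbers: the finger opening in mm, from 0 to 85.4, then the shift along the world's x, y, z in units of 60 mm (1.0 is 60 mm), then the turn about the world's z in units of 0.08 rad (1.0 is 0.08 rad). In form: [[[grip, x, y, z, turn], ...]]. A call has exactly 10 rows; each row shifts and turns the commanded pose from where the row before left it; what a row does not reach is not made up. A row lasts 1/8 s, in which the tool goes at most 62.5 mm and 10.7 degrees, less where a joint would pass 70% of its speed; a pose out of reach is approached as far as the arm can. A call with a number of a shift or a turn outside -1 to 1 is refused whole. A call with a gripper value outside its range is refused whole. The fingers move at their own pace and stop on an object; "newtons" is the grip in N (left out, the last holds). Time passes only in rows, so rows that do not move let the fingers close, or fill a call up. It gives the time, the measured TCP pose, the force, the opening and the grip force at its end, in the units of the state.
- get_obs(): the state, without advancing time (a new reading comes with each control period).
- cams.read_camera(name): name is "scene" or "top" or "wrist"; returns the picture (420x560x3 uint8, red, green, blue); there is no depth.
- cams.camera_params(name): a dict with "K" (3x3 intrinsics, pixels), "extrinsics" (4x4, takes a point from camera to world coordinates). Camera axes: x right, y down, z forward; pixel columns grow to the right and rows downward; lengths in m; the calibration is good to about 2 mm. A picture is of the moment at which its call begins: read the wrist's pose just before it. camera_params takes no time and is no camera call; for the wrist camera it gives the pose at the moment of the call.
- job.hand_in(): hands the job in; it is judged then, once.
The state is a dict: "t": time; "q": joint angles; "joint_vel": joint speeds; "joint_torque": joint torques, N m; "eef_pos": TCP position; "tool_rot": TCP orientation; "contact_force": force on the tool from outside, world axes, zero at the start; "torque": the same for the moment, N m; "gripper_width": opening from 0.0 (shut) to 1.0 (fully open); "grasp_force": force on a finger pad.
Only numpy, scipy, OpenCV 4.12 (cv2) and the standard library are available. Lean on these libraries where they do the work, as an engineer would, in place of code of your own. Each camera call takes 0.05 s, during which the arm holds its last target. There are 200 camera calls.

TASK

Five returned electrical fittings stand mixed on the shop counter: put each one back into the green tray that already holds stock of its kind (couplers with couplers, breakers with breakers, the junction box with junction boxes). Set each down gently, not dropped, so that it stands upright on the tray floor in front of the stock, the same way up as now, and leave the mug and the tape measure where they are.

Things in the scene. Friction and masses are not known exactly. Their poses are not given: they have to be found in the camera images.
- coupler_plain: Plain bright yellow plastic conduit coupler (short open tube), standing upright, 34 mm outside diameter, 60 mm tall, about 40 g. Origin: centre of its underside, z up along the tube.
- coupler_banded: Bright yellow plastic conduit coupler (short open tube) with black bands round its middle and near its top, standing upright, 34 mm outside diameter, 60 mm tall, about 40 g. Origin: centre of its underside, z up along the tube.
- breaker_blue: White single-pole circuit breaker standing on its back, toggle on top: 27 mm thick (its x), 74 mm long (its y), block 48 mm high, narrower nose (27 x 44 mm) up to 70 mm, toggle up to 77 mm; about 130 g. Origin: centre of underside, z up. Its x lies within 30 degrees of the robot's x. This one has a blue toggle.
- breaker_red: White single-pole circuit breaker standing on its back, toggle on top: 27 mm thick (its x), 74 mm long (its y), block 48 mm high, narrower nose (27 x 44 mm) up to 70 mm, toggle up to 77 mm; about 130 g. Origin: centre of underside, z up. Its x lies within 30 degrees of the robot's x. This one has a red toggle.
- junction_box: Closed square grey plastic junction box with a lid on top, 60 x 60 mm, 38 mm tall, four lid screws and a round black entry on each side; about 100 g. Origin: centre of its underside; x and y square to its sides, z up. Turned at most 20 degrees from square to the robot.
- tray_couplers: Tray for couplers: four yellow couplers stand along its back wall, tops 64 mm above the counter. Fixed green open tray, 160 x 160 mm, walls 4 mm thick and 35 mm high, floor 4 mm thick; all trays alike. Origin: centre of underside; x to its back (away from the robot), y to its left, z up. Fixed stock; empty floor in front of it: x -76 to +36 mm, y -76 to +76 mm.
- tray_breakers: Tray for breakers: two white breakers with black toggles stand along its back wall, tops 81 mm above the counter. Fixed green open tray, 160 x 160 mm, walls 4 mm thick and 35 mm high, floor 4 mm thick; all trays alike. Origin: centre of underside; x to its back (away from the robot), y to its left, z up. Fixed stock; empty floor in front of it: x -76 to +36 mm, y -76 to +76 mm.
- tray_boxes: Tray for junction boxes: two grey junction boxes stand on edge along its back wall, tops 64 mm above the counter. Fixed green open tray, 160 x 160 mm, walls 4 mm thick and 35 mm high, floor 4 mm thick; all trays alike. Origin: centre of underside; x to its back (away from the robot), y to its left, z up. Fixed stock; empty floor in front of it: x -76 to +36 mm, y -76 to +76 mm.
- mug: Bystander: blue mug, 78 mm across, 92 mm tall, handle at its +y side. Loose, at one end of the work area, well to the left or the right. Origin: centre of its underside.
- tape_measure: Bystander: orange tape measure standing on the counter, 70 x 36 mm, 62 mm tall. Loose, at the other end of the work area from the mug. Origin: centre of its underside.
Things that resemble listed ones, but are neither listed nor needed, are in the scene too. Leave any purple or turquoise look-alike of the breaker_red alone.

How it is judged:
By the outcome, as a careful person would: the job done as asked, in the order asked, and still so for the second after the job is handed in, with the robot touching nothing.
It also fails if it takes over 131 s, if anything falls off the work surface, if the arm or the gripper's body presses on something with over 40 N, if the wrist force passes 120 N, or if a joint passes its speed limit or range.

## Working session

There is one attempt and no reset: what is moved stays moved. The work goes in short steps, Python scripts to look and compute and a tool call to move; the robot and the scene stay as the last step left them, time stands still between calls to the robot, and variables do not carry over. Pictures are saved under pics/ and viewed, at most 14 in all, crops included, and the job is handed in when it is done.

Besides the shell and the picture viewer there is one more tool, called as a command line: name --argument value ..., lists and objects as JSON in quotes. arm_command: Moves the arm, as the interface text tells. Its arguments: {"type":"object","properties":{"rows":{"type":"array"},"newtons":{"type":"number"}},"required":["rows"]}

```bash
mkdir -p pics; ls; python3 - <<'E'
from station import get_obs,cams,job,bot
import cv2,numpy as np
print(get_obs()); print(bot.grip_point_offset)
for n in ["scene","top","wrist"]:
    p=cams.camera_params(n); print(n,np.round(p["K"],1).tolist(),np.round(p["extrinsics"],3).tolist())
    cv2.imwrite(f"pics/{n}0.png",cams.read_camera(n)[:,:,::-1])
E
```

```text
pics
{'t': 0.0, 'q': array([ 1.22585905,  0.47779366,  0.0223542 ,  1.55645532, -0.01152208,
        1.10931606, -0.08311264]), 'joint_vel': array([-0.00136412, -0.00041328,  0.00054541,  0.00040505,  0.00076045,
       -0.0015732 , -0.00024637]), 'joint_torque': array([ 3.63603958e-04, -5.96452546e+01,  1.60782751e+00, -2.81191117e+01,
        1.23470227e-02,  9.41797625e-03,  1.54432473e-05]), 'eef_pos': array([ 0.15821639, -0.65557832,  0.23032868]), 'tool_rot': array([-9.06237960e-04,  9.92997094e-01,  1.18135178e-01, -1.70329569e-04]), 'contact_force': array([-0.87752299,  0.39522731, -0.16977439]), 'torque': array([ 0.01382859,  0.01586546, -0.03171267]), 'grasp_force': 0.0, 'gripper_width': 0.997188464612866}
0.0187
scene [[393.5, 0.0, 281.8], [0.0, 393.5, 208.2], [0.0, 0.0, 1.0]] [[-0.617, 0.617, -0.488, 0.929], [0.787, 0.497, -0.366, 0.349], [0.016, -0.61, -0.792, 0.756], [0.0, 0.0, 0.0, 1.0]]
top [[440.4, 0.0, 271.5], [0.0, 440.4, 204.9], [0.0, 0.0, 1.0]] [[0.022, -0.992, 0.122, 0.346], [-1.0, -0.022, 0.003, -0.01], [-0.0, -0.122, -0.993, 1.16], [0.0, 0.0, 0.0, 1.0]]
wrist [[327.8, 0.0, 282.9], [0.0, 327.8, 212.4], [0.0, 0.0, 1.0]] [[0.234, -0.924, -0.302, 0.235], [-0.972, -0.223, -0.07, -0.636], [-0.002, 0.31, -0.951, 0.374], [0.0, 0.0, 0.0, 1.0]]
```

View pics/top0.png

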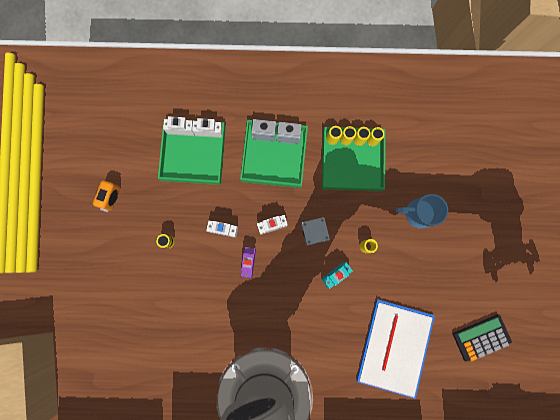

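View pics/scene0.png

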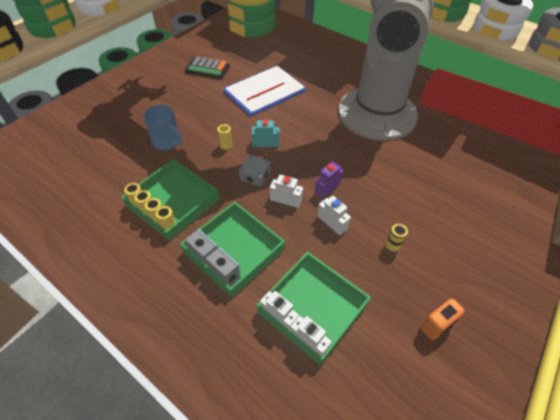

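Top view: the white breaker with the red toggle is at (272,223). The purple (248,262) and turquoise (338,275) look-alikes also have red toggles. The blue-toggle breaker is at (222,226), the banded coupler at (165,240), the plain coupler at (369,246), and the grey box at (315,231). Left to right, the trays hold breakers, boxes and couplers. The yellow pipes on the far left are not couplers I need.

```bash
cat > h.py <<'E'
import cv2,numpy as np
from station import get_obs,cams,job,bot
def ray(n,uv,z,P=None):
    P=P or cams.camera_params(n); K,E=np.array(P["K"]),np.array(P["extrinsics"])
    d=E[:3,:3]@np.linalg.inv(K)@np.array([uv[0],uv[1],1.]); o=E[:3,3]
    return o+d*(z-o[2])/d[2]
def blobs(img,lo,hi,roi,amin=4):
    h=cv2.cvtColor(img,cv2.COLOR_RGB2HSV); m=cv2.inRange(h,np.array(lo),np.array(hi))
    r=np.zeros_like(m); x0,y0,x1,y1=roi; r[y0:y1,x0:x1]=m[y0:y1,x0:x1]
    r=cv2.morphologyEx(r,cv2.MORPH_CLOSE,np.ones((3,3)))
    c,_=cv2.findContours(r,cv2.RETR_EXTERNAL,cv2.CHAIN_APPROX_NONE)
    return [k for k in sorted(c,key=cv2.contourArea,reverse=True) if cv2.contourArea(k)>=amin]
E
python3 - <<'E'
from h import *
im=cv2.imread("pics/top0.png")[:,:,::-1].copy()
cv2.imwrite("pics/crop0.png",cv2.resize(im[95:290,145:395],None,fx=3.2,fy=3.0*3.2/3.2,interpolation=cv2.INTER_CUBIC)[:,:,::-1])
def rep(name,lo,hi,roi,z,amin=4,k=2):
    for c in blobs(im,lo,hi,roi,amin)[:k]:
        r=cv2.minAreaRect(c); w=[ray("top",p,z)[:2] for p in cv2.boxPoints(r)]
        e=[w[1]-w[0],w[2]-w[1]]
        print(name,np.round(r[0],1),"ctr",np.round(ray("top",r[0],z)[:2],4),"sides mm",[round(np.linalg.norm(x)*1e3) for x in e],"ang",[round(np.degrees(np.arctan2(x[1],x[0]))) for x in e])
for n,roi in [("cb",(150,225,180,255)),("cp",(355,232,382,258))]: rep(n,(20,100,60),(35,255,255),roi,.06)
rep("blue toggle",(100,90,60),(125,255,255),(200,205,245,245),.075)
rep("blue white",(0,0,130),(180,60,255),(200,205,245,245),.055)
rep("red toggle",(0,120,90),(8,255,255),(255,205,292,240),.075)
rep("red white",(0,0,130),(180,60,255),(252,205,292,240),.055)
rep("box",(90,10,60),(125,110,200),(298,212,334,250),.038)
rep("trays",(55,100,50),(80,255,255),(150,100,395,195),.035,500,3)
E
```

```text
cb [165.  240.8] ctr [0.385  0.2564] sides mm [33, 46] ang [-3, -95]
cp [368.4 245.8] ctr [ 0.384  -0.2504] sides mm [44, 33] ang [-82, -173]
blue toggle [219.9 227.2] ctr [0.421  0.1191] sides mm [17, 12] ang [-9, -100]
blue white [221.5 228.4] ctr [0.4194 0.1172] sides mm [31, 76] ang [-9, -100]
red toggle [271.8 222.8] ctr [ 0.4348 -0.0086] sides mm [12, 17] ang [-70, -160]
red white [271.8 224.1] ctr [ 0.4331 -0.0088] sides mm [73, 33] ang [-72, -162]
box [314.8 230.8] ctr [ 0.4197 -0.1188] sides mm [60, 60] ang [-75, -166]
trays [191.3 151. ] ctr [0.6213 0.2059] sides mm [166, 168] ang [-1, -93]
trays [353.5 158.7] ctr [ 0.6104 -0.2178] sides mm [164, 166] ang [-1, -91]
trays [273.6 153.2] ctr [ 0.6203 -0.0092] sides mm [166, 162] ang [-4, -95]
```

View pics/crop0.png

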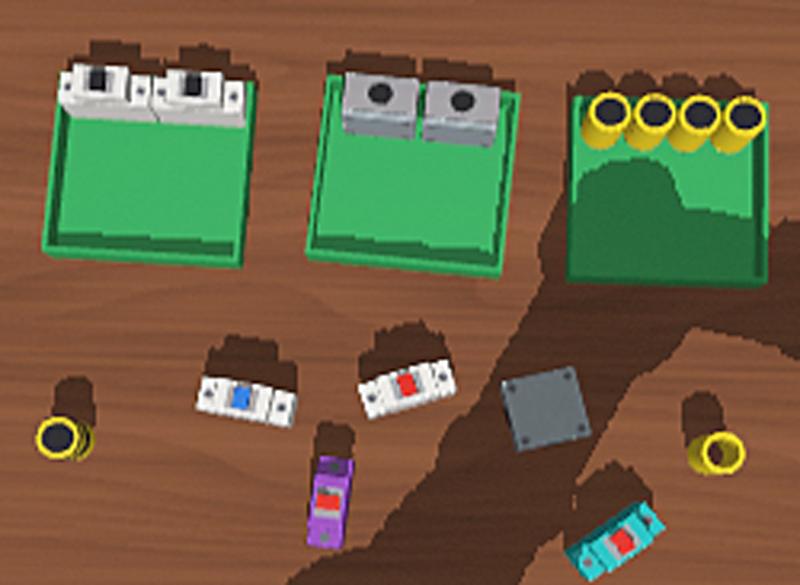

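The crop agrees: the target is the white breaker with the red toggle at crop (405,385). The purple (328,500) and turquoise (620,540) ones are the decoys. I'll start with the plain coupler, turning the closing line towards world x.

arm_command --rows '[[[85,0.38,0.66,-0.05,1],[85,0.38,0.66,-0.05,1],[85,0.38,0.66,-0.05,1],[85,0.38,0.66,-0.05,1],[85,0.38,0.66,-0.05,1],[85,0.38,0.66,-0.05,1],[85,0.38,0.66,-0.05,1],[85,0.38,0.66,-0.05,1],[85,0.38,0.66,-0.05,1],[85,0.38,0.66,-0.05,1]]]' --newtons 30

```text
t: 1.4
eef_pos: [0.3868, -0.2588, 0.2012]
tool_rot: [0.0, 0.868, 0.497, -0.0]
contact_force: [0.9, -1.1, 0.6]
gripper_width: 0.998
grasp_force: 0.0
```

arm_command --rows '[[[85,0,0,0,1],[85,0,0,0,1],[85,0,0,0,1],[85,0,0,0,1],[85,0,0,0,1],[85,0,0,0,1],[85,0,0,0,0.7],[85,0,0,0,0],[85,0,0,0,0],[85,0,0,0,0]]]'

```text
t: 2.65
eef_pos: [0.3863, -0.2602, 0.2013]
tool_rot: [-0.0, 0.707, 0.708, -0.0]
contact_force: [-0.3, 0.1, 0.2]
gripper_width: 0.991
grasp_force: 0.0
```

```bash
cat >> h.py <<'E'
def state():
    o=get_obs(); w,x,y,z=o["tool_rot"]; R=cv2.Rodrigues(np.zeros(3))[0]
    yx,yy=2*(x*y-w*z),1-2*(x*x+z*z)
    print("t%.1f"%o["t"],"tcp",np.round(o["eef_pos"],4),"close-line deg %.1f"%np.degrees(np.arctan2(yy,yx)),"F",np.round(o["contact_force"],1),"w %.3f g %.1f"%(o["gripper_width"],o["grasp_force"]),"q",np.round(o["q"],2)); return o
def shot(n,f):
    P=cams.camera_params(n); im=cams.read_camera(n); cv2.imwrite(f"pics/{f}.png",im[:,:,::-1]); return im,P
E
python3 - <<'E'
from h import *
state(); im,P=shot("wrist","w1")
for c in blobs(im,(20,100,60),(35,255,255),(0,0,560,420),50)[:4]:
    (u,v),r=cv2.minEnclosingCircle(c); print(np.round((u,v,r)),cv2.contourArea(c),np.round(ray("",(u,v),.06,P),4))
E
```

```text
t2.6 tcp [ 0.3863 -0.2602  0.2013] close-line deg 0.1 F [-0.3  0.1  0.2] w 0.991 g 0.0 q [ 0.83  0.2  -0.42  2.05  0.1   0.92  0.36]
[282. 189.  24.] 1349.0 [ 0.3854 -0.2504  0.06  ]
[558. 184.  36.] 1160.5 [ 0.6311 -0.2462  0.06  ]
[558. 131.  14.] 165.5 [ 0.619  -0.1999  0.06  ]
```

View pics/w1.png

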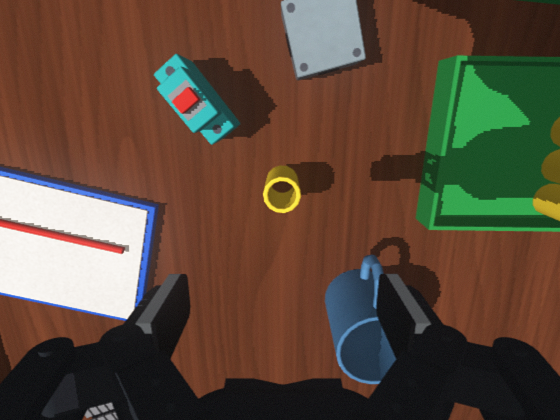

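The wrist view shows the plain coupler's top ring at (282,194), the mug at (365,350) clear of the fingers, and the tray on the right. I'll shift y +6 mm and descend.

arm_command --rows '[[[85,0,0.1,-0.4,0],[85,0,0,-0.5,0],[85,0,0,-0.5,0],[85,0,0,-0.5,0],[85,0,0,-0.4,0],[85,0,0,-0.3,0],[85,0,0,-0.2,0],[85,0,0,-0.1,0],[85,0,0,0,0],[85,0,0,0,0]]]'

```text
t: 3.95
eef_pos: [0.3868, -0.2544, 0.0278]
tool_rot: [0.001, 0.706, 0.708, 0.0]
contact_force: [-0.7, -1.0, -0.3]
gripper_width: 0.998
grasp_force: 0.0
```

arm_command --rows '[[[20,0,0,0,0],[20,0,0,0,0],[20,0,0,0,0],[20,0,0,0,0],[20,0,0,0,0],[20,0,0,0,0],[20,0,0,0,0],[20,0,0,0,0],[20,0,0,0,0],[20,0,0,0,0]]]'

```text
t: 5.2
eef_pos: [0.3865, -0.2543, 0.0275]
tool_rot: [0.0, 0.706, 0.708, -0.0]
contact_force: [-1.7, 1.0, 5.9]
gripper_width: 0.381
grasp_force: 29.8
```

```bash
python3 - <<'E'
from h import *
state()
im=cv2.imread("pics/top0.png")[:,:,::-1].copy()
# tray corners: front rim edges (top z=.035), quad fit
for c in blobs(im,(55,100,50),(80,255,255),(150,100,395,195),500)[:3]:
    q=cv2.approxPolyDP(cv2.convexHull(c),6,True)[:,0]; w=np.array([ray("top",p,.035)[:2] for p in q])
    print(q.tolist(),np.round(w,3).tolist())
E
```

```text
t5.2 tcp [ 0.3865 -0.2543  0.0275] close-line deg 0.1 F [-1.7  1.   5.9] w 0.381 g 29.8 q [ 0.72  0.48 -0.33  2.18  0.3   0.52  0.16]
[[223, 122], [220, 183], [158, 178], [163, 129]] [[0.701, 0.126], [0.538, 0.128], [0.548, 0.289], [0.679, 0.283]]
[[324, 127], [384, 136], [382, 190], [322, 188]] [[0.694, -0.14], [0.673, -0.298], [0.529, -0.292], [0.531, -0.136]]
[[247, 120], [307, 126], [300, 187], [240, 179]] [[0.708, 0.063], [0.695, -0.096], [0.532, -0.08], [0.55, 0.076]]
```

The coupler is gripped: 0.38 opening is about 33 mm, at 30 N. The trays are located too. I'll lift and carry it to the coupler tray at (0.585,-0.25).

arm_command --rows '[[[20,0,0,0.2,0],[20,0,0,0.4,0],[20,0,0,0.5,0],[20,0,0,0.5,0],[20,0.3,0,0.4,0],[20,0.5,0,0,0],[20,0.6,0.1,0,0],[20,0.6,0,0,0],[20,0.6,0,0,0],[20,0.4,0,0,0]]]'

```text
t: 6.45
eef_pos: [0.5678, -0.2476, 0.1477]
tool_rot: [-0.0, 0.706, 0.708, 0.0]
contact_force: [0.5, -0.3, -1.1]
gripper_width: 0.382
grasp_force: 30.0
```

arm_command --rows '[[[20,0.3,0,0,0],[20,0,0,-0.3,0],[20,0,0,-0.4,0],[20,0,0,-0.4,0],[20,0,0,-0.3,0],[20,0,0,-0.2,0],[20,0,0,-0.1,0],[20,0,0,0,0],[20,0,0,0,0],[20,0,0,0,0]]]'

```text
t: 7.7
eef_pos: [0.5848, -0.2483, 0.046]
tool_rot: [0.001, 0.706, 0.708, 0.0]
contact_force: [-1.2, 0.2, -0.5]
gripper_width: 0.38
grasp_force: 30.0
```

```bash
python3 - <<'E'
from h import *
state(); shot("wrist","w2"); 
E
```

```text
t7.7 tcp [ 0.5848 -0.2483  0.046 ] close-line deg 0.1 F [-1.2  0.2 -0.5] w 0.380 g 30.0 q [ 0.56  0.65 -0.36  1.77  0.31  0.77  0.05]
```

View pics/w2.png

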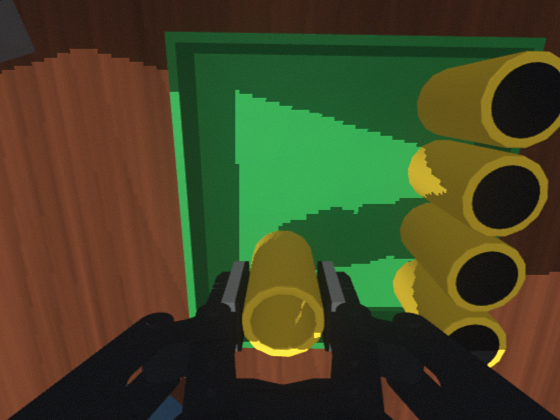

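The coupler hangs upright inside the tray walls, between the front wall (x≈235 px) and the stock (x≈400 px). Now a gentle lower of about 14 mm.

arm_command --rows '[[[20,0,0,-0.06,0],[20,0,0,-0.06,0],[20,0,0,-0.05,0],[20,0,0,-0.03,0],[20,0,0,-0.02,0],[20,0,0,-0.02,0],[20,0,0,0,0],[20,0,0,0,0],[20,0,0,0,0],[20,0,0,0,0]]]'

```text
t: 9.0
eef_pos: [0.5844, -0.2482, 0.0316]
tool_rot: [0.0, 0.706, 0.708, -0.0]
contact_force: [-2.1, 0.8, 4.7]
gripper_width: 0.38
grasp_force: 30.4
```

arm_command --rows '[[[40,0,0,0,0],[44,0,0,0,0],[48,0,0,0,0],[50,0,0,0,0],[50,0,0,0.1,0],[50,0,0,0.3,0],[50,0,0,0.6,0],[50,0,0,0.8,0],[50,0,0.3,0.8,0],[50,-0.1,0.6,0.2,0]]]'

```text
t: 10.25
eef_pos: [0.5806, -0.1956, 0.2043]
tool_rot: [0.004, 0.707, 0.707, 0.002]
contact_force: [0.2, 1.5, -0.4]
gripper_width: 0.59
grasp_force: 0.0
```

arm_command --rows '[[[85,-0.4,0.9,0,0],[85,-0.4,0.9,0,0],[85,-0.4,0.9,0,0],[85,-0.4,0.9,0,0],[85,-0.4,0.9,0,0],[85,-0.4,0.9,0,0],[85,-0.4,0.9,0,0],[85,-0.4,0.8,0,0],[85,0,0.3,0,0],[85,0,0,0,0]]]'

```text
t: 11.5
eef_pos: [0.3861, 0.2514, 0.2001]
tool_rot: [0.0, 0.705, 0.709, 0.001]
contact_force: [1.0, -1.0, 0.4]
gripper_width: 0.997
grasp_force: 0.0
```

```bash
python3 - <<'E'
from h import *
state(); im,P=shot("wrist","w3"); t,_=shot("top","t3")
for c in blobs(im,(20,100,60),(35,255,255),(0,0,450,420),20)[:3]:
    (u,v),r=cv2.minEnclosingCircle(c); print(np.round((u,v,r)),np.round(ray("",(u,v),.06,P),4))
a=cv2.resize(im[:,:],(400,300)); b=cv2.resize(t[100:220,300:410],(330,300))
cv2.imwrite("pics/v3.png",np.hstack([a,b])[:,:,::-1])
E
```

```text
t11.5 tcp [0.3861 0.2514 0.2001] close-line deg 0.3 F [ 1.  -1.   0.4] w 0.997 g 0.0 q [-0.08  0.23 -0.71  2.05  0.19  0.93 -0.89]
[282. 183.  23.] [0.3859 0.2669 0.06  ]
```

View pics/v3.png

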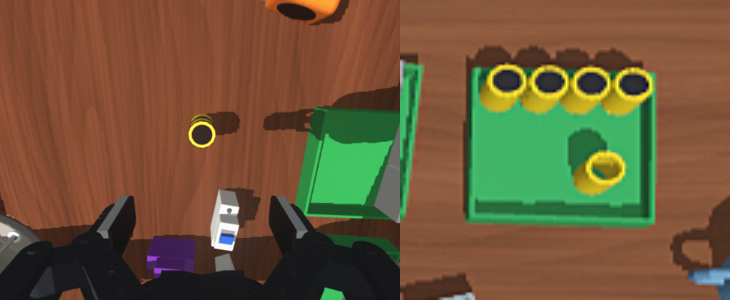

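The plain coupler stands in its tray. The banded one's ring is at about (283,188), which gives (0.386, 0.263). Now grasping it.

arm_command --rows '[[[85,0,0.19,-0.4,0],[85,0,0,-0.5,0],[85,0,0,-0.5,0],[85,0,0,-0.5,0],[85,0,0,-0.4,0],[85,0,0,-0.3,0],[85,0,0,-0.2,0],[85,0,0,-0.08,0],[85,0,0,0,0],[70,0,0,0,0]]]'

```text
t: 12.85
eef_pos: [0.3867, 0.2616, 0.0267]
tool_rot: [0.0, 0.706, 0.708, 0.001]
contact_force: [-0.4, 0.5, -0.0]
gripper_width: 0.826
grasp_force: 0.0
```

arm_command --rows '[[[20,0,0,0,0],[20,0,0,0,0],[20,0,0,0,0],[20,0,0,0,0],[20,0,0,0,0],[20,0,0,0,0],[20,0,0,0,0],[20,0,0,0,0],[20,0,0,0,0],[20,0,0,0,0]]]'

```text
t: 14.1
eef_pos: [0.3866, 0.2614, 0.0265]
tool_rot: [0.0, 0.706, 0.708, 0.0]
contact_force: [-1.4, -0.7, 6.2]
gripper_width: 0.398
grasp_force: 29.5
```

arm_command --rows '[[[20,0,0,0.2,0],[20,0,0,0.4,0],[20,0,0,0.5,0],[20,0,0,0.6,0],[20,0.1,-0.3,0.6,0],[20,0.3,-0.6,0.2,0],[20,0.4,-0.8,0,0],[20,0.4,-0.8,0,0],[20,0.4,-0.8,0,0],[20,0.4,-0.8,0,0]]]'

```text
t: 15.35
eef_pos: [0.5068, 0.0137, 0.1768]
tool_rot: [0.0, 0.706, 0.708, 0.0]
contact_force: [0.9, 0.4, -0.8]
gripper_width: 0.395
grasp_force: 29.9
```

arm_command --rows '[[[20,0.4,-0.8,0,0],[20,0.4,-0.8,0,0],[20,0.3,-0.8,0,0],[20,0.2,-0.6,0,0],[20,0,-0.26,0,0],[20,0,0,-0.4,0],[20,0,0,-0.5,0],[20,0,0,-0.5,0],[20,0,0,-0.4,0],[20,0,0,-0.2,0]]]'

```text
t: 16.6
eef_pos: [0.5833, -0.1788, 0.0552]
tool_rot: [-0.001, 0.706, 0.708, -0.0]
contact_force: [0.2, -0.1, 0.3]
gripper_width: 0.396
grasp_force: 29.9
```

arm_command --rows '[[[20,0,0,-0.1,0],[20,0,0,-0.1,0],[20,0,0,-0.08,0],[20,0,0,-0.04,0],[20,0,0,-0.03,0],[20,0,0,-0.03,0],[20,0,0,-0.02,0],[20,0,0,0,0],[20,0,0,0,0],[20,0,0,0,0]]]'

```text
t: 17.85
eef_pos: [0.5844, -0.1804, 0.0322]
tool_rot: [0.0, 0.706, 0.708, 0.0]
contact_force: [0.2, -0.2, -0.5]
gripper_width: 0.4
grasp_force: 29.9
```

arm_command --rows '[[[20,0,0,-0.01,0],[20,0,0,-0.01,0],[20,0,0,-0.01,0],[20,0,0,0,0],[20,0,0,0,0],[38,0,0,0,0],[42,0,0,0,0],[46,0,0,0,0],[50,0,0,0,0],[50,0,0,0,0]]]'

```text
t: 19.1
eef_pos: [0.5844, -0.1804, 0.0303]
tool_rot: [-0.0, 0.706, 0.708, 0.0]
contact_force: [0.3, 0.1, -0.5]
gripper_width: 0.587
grasp_force: 0.0
```

arm_command --rows '[[[50,0,0,0.2,0],[50,0,0,0.5,0],[50,0,0,0.8,0],[50,0,0.2,0.8,0],[50,-0.2,0.6,0.5,0],[60,-0.4,0.8,0,0],[60,-0.5,0.8,0,0],[60,-0.6,0.8,0,-0.5],[60,-0.5,0.8,0,-0.5],[60,-0.4,0.6,0,-0.5]]]'

```text
t: 20.35
eef_pos: [0.427, 0.0977, 0.1993]
tool_rot: [0.001, 0.747, 0.664, 0.001]
contact_force: [-0.7, -0.1, 0.3]
gripper_width: 0.707
grasp_force: 0.0
```

```bash
python3 - <<'E'
from h import *
state(); im,P=shot("wrist","w4"); t,_=shot("top","t4")
a=cv2.resize(im[:,:],(400,300)); b=cv2.resize(t[100:220,300:410],(330,300))
cv2.imwrite("pics/v4.png",np.hstack([a,b])[:,:,::-1])
E
```

```text
t20.4 tcp [0.427  0.0977 0.1993] close-line deg -6.7 F [-0.7 -0.1  0.3] w 0.707 g 0.0 q [ 0.23  0.18 -0.66  2.1   0.14  0.91 -0.62]
```

View pics/v4.png

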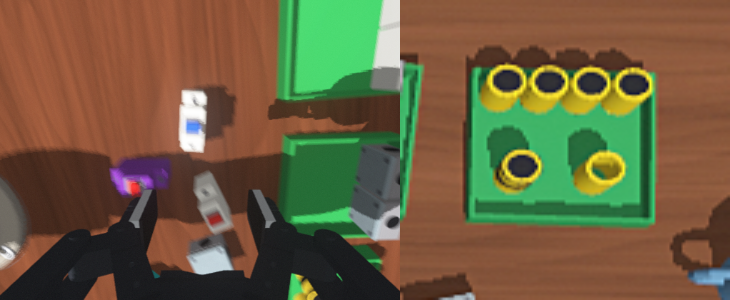

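Both couplers stand upright in their tray. In the wrist view the blue-toggle breaker is at about (193,125) of the half-size panel. Next I'll measure its pose.

```bash
cat >> h.py <<'E'
def rep(im,P,name,lo,hi,roi,z,k=1,amin=20):
    for c in blobs(im,lo,hi,roi,amin)[:k]:
        r=cv2.minAreaRect(c); w=[ray("",p,z,P)[:2] for p in cv2.boxPoints(r)]
        e=[w[1]-w[0],w[2]-w[1]]
        print(name,np.round(r[0],1),"ctr",np.round(ray("",r[0],z,P)[:2],4),"mm",[round(np.linalg.norm(x)*1e3,1) for x in e],"ang",[round(np.degrees(np.arctan2(x[1],x[0])),1) for x in e])
E
python3 - <<'E'
from h import *
state(); im,P=shot("wrist","w5")
rep(im,P,"blue tog",(100,120,60),(125,255,255),(230,120,310,230),.074)
rep(im,P,"white",(0,0,120),(180,60,255),(230,110,310,230),.06)
E
```

```text
t20.4 tcp [0.426  0.0997 0.1994] close-line deg -6.4 F [0.2 0.3 0.1] w 0.702 g 0.0 q [ 0.23  0.18 -0.66  2.1   0.14  0.91 -0.62]
blue tog [275. 184.] ctr [0.4213 0.1183] mm [np.float64(16.6), np.float64(12.0)] ang [np.float64(-6.4), np.float64(-96.3)]
white [275.3 173.9] ctr [0.422  0.1241] mm [np.float64(74.4), np.float64(28.0)] ang [np.float64(79.9), np.float64(-8.7)]
```

arm_command --rows '[[[70,-0.08,0.32,0,-0.57],[70,0,0,-0.2,0],[70,0,0,-0.5,0],[70,0,0,-0.5,0],[70,0,0,-0.5,0],[70,0,0,-0.4,0],[70,0,0,-0.3,0],[70,0,0,-0.2,0],[70,0,0,-0.12,0],[70,0,0,0,0]]]'

```text
t: 21.75
eef_pos: [0.4236, 0.1146, 0.0349]
tool_rot: [-0.0, 0.763, 0.647, -0.0]
contact_force: [-0.0, -0.2, -0.5]
gripper_width: 0.821
grasp_force: 0.0
```

arm_command --rows '[[[15,0,0,0,0],[15,0,0,0,0],[15,0,0,0,0],[15,0,0,0,0],[15,0,0,0,0],[15,0,0,0,0],[15,0,0,0,0],[15,0,0,0,0],[15,0,0,0,0],[15,0,0,0,0]]]' --newtons 40

```text
t: 23.0
eef_pos: [0.4239, 0.1149, 0.0355]
tool_rot: [0.0, 0.763, 0.647, 0.0]
contact_force: [-0.4, -0.4, 6.6]
gripper_width: 0.313
grasp_force: 42.7
```

arm_command --rows '[[[15,0,0,0.2,0],[15,0,0,0.4,0],[15,0,0,0.5,0],[15,0,0,0.5,0],[15,0.1,0.1,0.4,0],[15,0.4,0.3,0,0.3],[15,0.5,0.3,0,0.5],[15,0.6,0.3,0,0.5],[15,0.6,0.3,0,0],[15,0.6,0.3,0,0]]]'

```text
t: 24.25
eef_pos: [0.5923, 0.2111, 0.1554]
tool_rot: [-0.0, 0.728, 0.686, -0.0]
contact_force: [0.3, 0.7, -1.1]
gripper_width: 0.31
grasp_force: 41.8
```

arm_command --rows '[[[15,0.4,0.2,0,0],[15,0.06,0.03,0,0],[15,0,0,-0.3,0],[15,0,0,-0.4,0],[15,0,0,-0.4,0],[15,0,0,-0.3,0],[15,0,0,-0.2,0],[15,0,0,-0.1,0],[15,0,0,0,0],[15,0,0,0,0]]]'

```text
t: 25.5
eef_pos: [0.6197, 0.225, 0.0539]
tool_rot: [0.0, 0.728, 0.686, 0.001]
contact_force: [0.1, 0.1, -0.9]
gripper_width: 0.308
grasp_force: 41.7
```

```bash
python3 - <<'E'
from h import *
state(); shot("wrist","w6")
E
```

```text
t25.5 tcp [0.6197 0.225  0.0539] close-line deg -3.4 F [ 0.1  0.1 -0.9] w 0.308 g 41.7 q [-0.07  0.71 -0.54  1.69  0.46  0.86 -0.86]
```

View pics/w6.png

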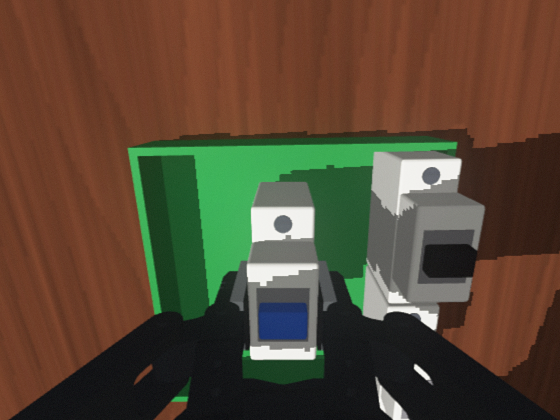

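The blue breaker hangs square inside the tray with the stock (x≈370 px) clear of the right finger (345 px). I'll lower it 14.6 mm and open only a little.

arm_command --rows '[[[15,0,0,-0.06,0],[15,0,0,-0.06,0],[15,0,0,-0.05,0],[15,0,0,-0.03,0],[15,0,0,-0.02,0],[15,0,0,-0.02,0],[15,0,0,0,0],[15,0,0,0,0],[15,0,0,0,0],[15,0,0,0,0]]]'

```text
t: 26.8
eef_pos: [0.6191, 0.2248, 0.0396]
tool_rot: [0.0, 0.728, 0.686, 0.0]
contact_force: [-2.0, -2.1, 6.2]
gripper_width: 0.311
grasp_force: 42.6
```

```bash
python3 -c "
from h import *
state()"
```

```text
t26.8 tcp [0.6191 0.2248 0.0396] close-line deg -3.4 F [-2.  -2.1  6.2] w 0.311 g 42.6 q [-0.07  0.73 -0.53  1.7   0.47  0.84 -0.87]
```

arm_command --rows '[[[28,0,0,0,0],[32,0,0,0,0],[36,0,0,0,0],[39,0,0,0,0],[39,0,0,0,0],[39,0,0,0.2,0],[39,0,0,0.5,0],[39,0,0,0.8,0],[39,0,0,0.8,0],[39,0,0,0.4,0]]]'

```text
t: 28.05
eef_pos: [0.6202, 0.2256, 0.205]
tool_rot: [0.001, 0.728, 0.686, 0.002]
contact_force: [0.4, 0.8, -0.4]
gripper_width: 0.452
grasp_force: 0.0
```

arm_command --rows '[[[50,-0.2,-0.3,0,0.7],[60,-0.4,-0.5,0,0.7],[65,-0.5,-0.6,0,0.7],[70,-0.5,-0.6,0,0.7],[70,-0.5,-0.6,0,0.7],[70,-0.5,-0.6,0,0.7],[70,-0.4,-0.5,0,0.5],[70,-0.07,-0.2,0,0],[70,0,0,0,0],[70,0,0,0,0]]]'

```text
t: 29.3
eef_pos: [0.436, -0.0081, 0.2012]
tool_rot: [0.0, 0.586, 0.81, 0.001]
contact_force: [-0.2, 0.8, -0.4]
gripper_width: 0.819
grasp_force: 0.0
```

```bash
python3 - <<'E'
from h import *
state(); im,P=shot("wrist","w7"); t,_=shot("top","t7")
rep(im,P,"red tog",(0,150,80),(6,255,255),(200,120,340,300),.074,3)
rep(im,P,"white",(0,0,90),(180,60,255),(200,110,340,300),.06,2)
a=cv2.resize(im,(400,300)); b=cv2.resize(t[95:205,145:245],(300,300))
cv2.imwrite("pics/v7.png",np.hstack([a,b])[:,:,::-1])
E
```

```text
t29.3 tcp [ 0.436  -0.0081  0.2012] close-line deg 18.2 F [-0.2  0.8 -0.4] w 0.819 g 0.0 q [ 0.56  0.19 -0.74  2.09  0.16  0.92  0.04]
red tog [280.5 204. ] ctr [ 0.4345 -0.0086] mm [np.float64(16.2), np.float64(12.6)] ang [np.float64(18.1), np.float64(-71.4)]
white [236.  272.5] ctr [ 0.4162 -0.0919] mm [np.float64(54.7), np.float64(57.6)] ang [np.float64(18.1), np.float64(-72.8)]
white [280.5 191. ] ctr [ 0.432  -0.0011] mm [np.float64(26.6), np.float64(75.6)] ang [np.float64(18.2), np.float64(-71.1)]
```

View pics/v7.png

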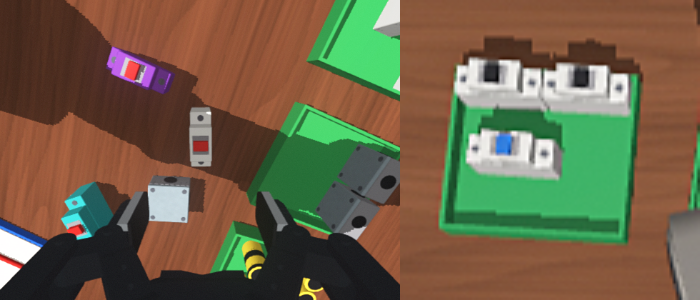

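The blue breaker stands upright in its tray. The white breaker with the red toggle is directly below at (0.4345,-0.0086) and already aligned at 18°, so I'll grasp it.

arm_command --rows '[[[70,-0.02,0,-0.2,0],[70,0,0,-0.4,0],[70,0,0,-0.5,0],[70,0,0,-0.5,0],[70,0,0,-0.5,0],[70,0,0,-0.3,0],[70,0,0,-0.2,0],[70,0,0,-0.16,0],[70,0,0,0,0],[70,0,0,0,0]]]'

```text
t: 30.65
eef_pos: [0.4342, -0.0093, 0.0355]
tool_rot: [0.0, 0.587, 0.81, 0.0]
contact_force: [-0.1, -0.6, 0.5]
gripper_width: 0.818
grasp_force: 0.0
```

arm_command --rows '[[[15,0,0,0,0],[15,0,0,0,0],[15,0,0,0,0],[15,0,0,0,0],[15,0,0,0,0],[15,0,0,0,0],[15,0,0,0,0],[15,0,0,0,0],[15,0,0,0,0],[15,0,0,0,0]]]'

```text
t: 31.9
eef_pos: [0.434, -0.0094, 0.0355]
tool_rot: [0.0, 0.587, 0.81, 0.0]
contact_force: [-1.6, 0.8, 6.6]
gripper_width: 0.31
grasp_force: 41.0
```

arm_command --rows '[[[15,0,0,0.2,0],[15,0,0,0.4,0],[15,0,0,0.5,0],[15,0,0,0.6,0],[15,0,0,0.5,-0.3],[15,0.2,0.3,0.3,-0.7],[15,0.4,0.5,0,-0.7],[15,0.4,0.6,0,-0.7],[15,0.4,0.6,0,-0.7],[15,0.4,0.6,0,-0.7]]]'

```text
t: 33.15
eef_pos: [0.542, 0.1476, 0.1855]
tool_rot: [-0.0, 0.703, 0.711, -0.0]
contact_force: [1.7, -1.0, -1.3]
gripper_width: 0.31
grasp_force: 40.1
```

arm_command --rows '[[[15,0.3,0.4,0,-0.7],[15,0.16,0.19,0,-0.23],[15,0,0,-0.3,0],[15,0,0,-0.5,0],[15,0,0,-0.5,0],[15,0,0,-0.4,0],[15,0,0,-0.3,0],[15,0,0,-0.2,0],[15,0,0,0,0],[15,0,0,0,0]]]'

```text
t: 34.4
eef_pos: [0.5699, 0.1823, 0.0539]
tool_rot: [0.0, 0.729, 0.685, 0.001]
contact_force: [-0.5, -0.1, -0.6]
gripper_width: 0.31
grasp_force: 40.0
```

```bash
python3 - <<'E'
from h import *
state(); shot("wrist","w8")
E
```

```text
t34.4 tcp [0.5699 0.1823 0.0539] close-line deg -3.6 F [-0.5 -0.1 -0.6] w 0.310 g 40.0 q [ 0.02  0.64 -0.58  1.85  0.47  0.79 -0.87]
```

View pics/w8.png

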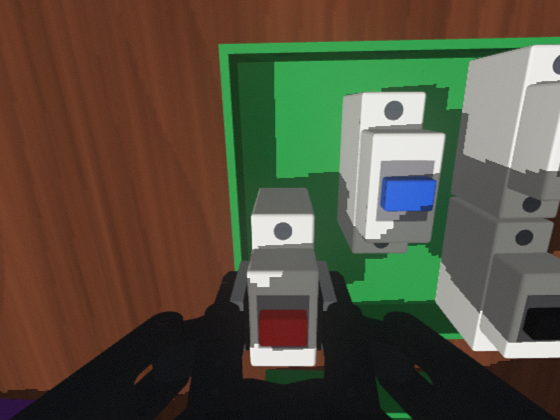

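```bash
python3 - <<'E'
from h import *
P=cams.camera_params("wrist")
for uv,z in [((222,70),.035),((230,100),.035),((237,230),.035),((240,280),.035),((275,100),.004),((225,46),.035),((243,280),.004)]: print(uv,z,np.round(ray("",uv,z,P),4))
E
```

```text
(222, 70) 0.035 [0.548  0.2798 0.035 ]
(230, 100) 0.035 [0.5502 0.2667 0.035 ]
(237, 230) 0.035 [0.5466 0.2017 0.035 ]
(240, 280) 0.035 [0.5451 0.1719 0.035 ]
(275, 100) 0.004 [0.5706 0.2659 0.004 ]
(225, 46) 0.035 [0.5505 0.2895 0.035 ]
(243, 280) 0.004 [0.5415 0.1544 0.004 ]
```

The rim's inner edge is at x≈0.546 and the breaker's front face at 0.556, so it clears. Lowering and releasing.

arm_command --rows '[[[15,0,0,-0.06,0],[15,0,0,-0.06,0],[15,0,0,-0.05,0],[15,0,0,-0.03,0],[15,0,0,-0.02,0],[15,0,0,-0.02,0],[15,0,0,0,0],[15,0,0,0,0],[15,0,0,0,0],[15,0,0,0,0]]]'

```text
t: 35.7
eef_pos: [0.5694, 0.1821, 0.0395]
tool_rot: [0.0, 0.729, 0.685, -0.0]
contact_force: [-1.7, -1.3, 7.1]
gripper_width: 0.31
grasp_force: 40.9
```

arm_command --rows '[[[28,0,0,0,0],[32,0,0,0,0],[36,0,0,0,0],[39,0,0,0,0],[39,0,0,0,0],[39,0,0,0.2,0],[39,0,0,0.5,0],[39,0,0,0.8,0],[39,0,0,0.8,0],[39,0,0,0.4,0]]]'

```text
t: 36.95
eef_pos: [0.5703, 0.1829, 0.2046]
tool_rot: [0.001, 0.729, 0.685, 0.002]
contact_force: [0.6, 0.3, -0.3]
gripper_width: 0.452
grasp_force: 0.0
```

arm_command --rows '[[[50,-0.1,-0.3,0,-1],[60,-0.2,-0.5,0,-1],[70,-0.3,-0.6,0,-1],[80,-0.3,-0.6,0,-1],[85,-0.3,-0.6,0,-1],[85,-0.3,-0.6,0,-1],[85,-0.3,-0.6,0,-1],[85,-0.3,-0.6,0,-1],[85,-0.3,-0.4,0,-1],[85,-0.1,-0.2,0,-1]]]'

```text
t: 38.2
eef_pos: [0.4182, -0.1193, 0.2014]
tool_rot: [0.0, 0.939, 0.345, 0.0]
contact_force: [-0.6, -0.4, 0.5]
gripper_width: 0.997
grasp_force: 0.0
```

arm_command --rows '[[[85,0,0,0,-1],[85,0,0,0,-1],[85,0,0,0,-1],[85,0,0,0,-1],[85,0,0,0,-1],[85,0,0,0,-0.6],[85,0,0,0,0],[85,0,0,0,0],[85,0,0,0,0],[85,0,0,0,0]]]'

```text
t: 39.45
eef_pos: [0.4193, -0.118, 0.2007]
tool_rot: [0.0, 0.991, 0.13, 0.0]
contact_force: [0.0, 0.0, -0.2]
gripper_width: 0.998
grasp_force: 0.0
```

```bash
python3 - <<'E'
from h import *
state(); im,P=shot("wrist","w9"); t,_=shot("top","t9")
rep(im,P,"grey",(85,10,60),(130,70,230),(180,90,380,300),.038,2,300)
a=cv2.resize(im,(400,300)); b=cv2.resize(t[95:205,145:245],(300,300))
cv2.imwrite("pics/v9.png",np.hstack([a,b])[:,:,::-1])
E
```

```text
t39.5 tcp [ 0.4193 -0.118   0.2007] close-line deg -75.0 F [ 0.   0.  -0.2] w 0.998 g 0.0 q [ 0.52  0.15 -0.42  2.11  0.08  0.9  -1.25]
grey [286.  190.8] ctr [ 0.4216 -0.1194] mm [np.float64(60.0), np.float64(58.8)] ang [np.float64(12.4), np.float64(-76.1)]
```

View pics/v9.png

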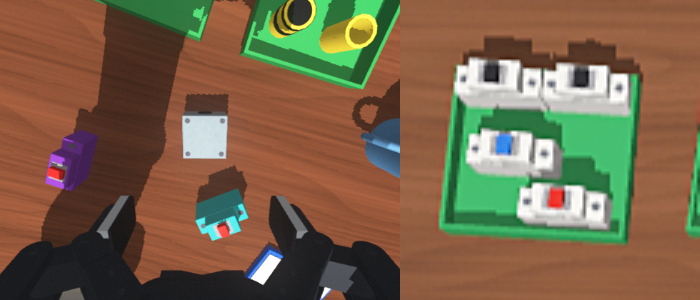

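Both breakers stand upright in front of their stock. The junction box is at (286,191), at (0.4215,-0.1195), measuring 60×59 mm as it should. Now grasping it across y.

arm_command --rows '[[[85,0.03,-0.02,-0.4,0],[85,0,0,-0.6,0],[85,0,0,-0.6,0],[85,0,0,-0.5,0],[85,0,0,-0.5,0],[85,0,0,-0.3,0],[85,0,0,-0.2,0],[85,0,0,-0.1,0],[85,0,0,-0.1,0],[85,0,0,0,0]]]'

```text
t: 40.8
eef_pos: [0.4212, -0.1192, 0.0027]
tool_rot: [0.0, 0.992, 0.13, 0.0]
contact_force: [0.0, 0.6, 0.0]
gripper_width: 0.994
grasp_force: 0.0
```

arm_command --rows '[[[50,0,0,0,0],[50,0,0,0,0],[50,0,0,0,0],[50,0,0,0,0],[50,0,0,0,0],[50,0,0,0,0],[50,0,0,0,0],[50,0,0,0,0],[50,0,0,0,0],[50,0,0,0,0]]]'

```text
t: 42.05
eef_pos: [0.4215, -0.1193, 0.0032]
tool_rot: [0.0, 0.992, 0.13, 0.0]
contact_force: [-1.6, -0.6, 5.8]
gripper_width: 0.696
grasp_force: 43.2
```

arm_command --rows '[[[50,0,0,0.2,0],[50,0,0,0.4,0],[50,0,0,0.5,0],[50,0,0,0.5,0],[50,0,0,0.5,-0.5],[50,0.3,0.2,0.3,-0.7],[50,0.5,0.3,0,-0.7],[50,0.6,0.4,0,-0.7],[50,0.6,0.4,0,-0.7],[50,0.5,0.3,0,-0.7]]]'

```text
t: 43.3
eef_pos: [0.5721, -0.0218, 0.1473]
tool_rot: [-0.0, 1.0, -0.03, 0.0]
contact_force: [0.4, -0.2, -0.1]
gripper_width: 0.694
grasp_force: 43.7
```

arm_command --rows '[[[50,0.35,0.2,0,-0.5],[50,0.1,0.05,0,-0.21],[50,0,0,-0.3,0],[50,0,0,-0.4,0],[50,0,0,-0.3,0],[50,0,0,-0.3,0],[50,0,0,-0.2,0],[50,0,0,0,0],[50,0,0,0,0],[50,0,0,0,0]]]'

```text
t: 44.55
eef_pos: [0.5988, -0.0081, 0.0575]
tool_rot: [-0.0, 0.998, -0.058, 0.001]
contact_force: [-0.2, 0.7, -0.9]
gripper_width: 0.695
grasp_force: 43.7
```

```bash
python3 - <<'E'
from h import *
state(); shot("wrist","w10")
E
```

```text
t44.5 tcp [ 0.5988 -0.0081  0.0575] close-line deg -96.6 F [-0.2  0.7 -0.9] w 0.695 g 43.7 q [ 0.15  0.58 -0.32  1.86  0.26  0.74 -2.  ]
```

View pics/w10.png

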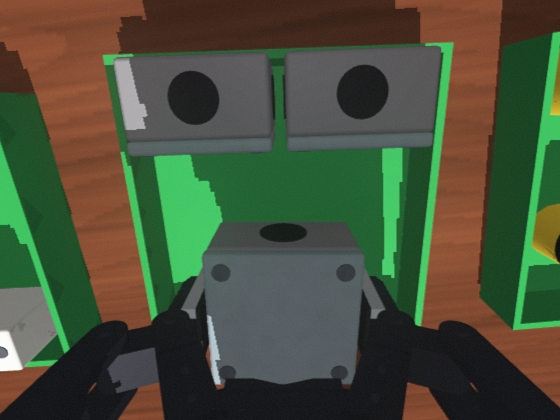

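The box is square and centred, well clear of the stock (bottom edge v≈150). Lowering 50 mm, slowly at the end.

arm_command --rows '[[[50,0,0,-0.2,0],[50,0,0,-0.2,0],[50,0,0,-0.15,0],[50,0,0,-0.1,0],[50,0,0,-0.07,0],[50,0,0,-0.05,0],[50,0,0,-0.03,0],[50,0,0,-0.02,0],[50,0,0,-0.02,0],[50,0,0,0,0]]]'

```text
t: 45.85
eef_pos: [0.5983, -0.0082, 0.0073]
tool_rot: [0.0, 0.998, -0.058, 0.0]
contact_force: [-2.9, -0.7, 7.3]
gripper_width: 0.697
grasp_force: 44.6
```

arm_command --rows '[[[50,0,0,0,0],[50,0,0,0,0],[60,0,0,0,0],[64,0,0,0,0],[68,0,0,0,0],[72,0,0,0,0],[72,0,0,0,0],[72,0,0,0.1,0],[72,0,0,0.2,0],[72,0,0,0.4,0]]]'

```text
t: 47.1
eef_pos: [0.5976, -0.0082, 0.0488]
tool_rot: [0.0, 0.998, -0.058, -0.001]
contact_force: [-0.2, -0.7, -0.3]
gripper_width: 0.848
grasp_force: 0.0
```

arm_command --rows '[[[72,0,0,0.6,0],[72,0,0,0.8,0],[72,0,0,0.8,0],[72,-0.3,0,0.5,0],[72,-0.5,0,0,0],[72,-0.5,0,0,0],[72,-0.5,0,0,0],[72,-0.2,0,0,0],[72,0,0,0,0],[72,0,0,0,0]]]'

```text
t: 48.35
eef_pos: [0.4794, -0.0081, 0.2107]
tool_rot: [-0.0, 0.998, -0.058, 0.001]
contact_force: [0.4, 1.1, -0.1]
gripper_width: 0.84
grasp_force: 0.0
```

```bash
python3 - <<'E'
from h import *
state(); im,P=shot("wrist","w11"); t,_=shot("top","t11"); s,_=shot("scene","s11")
a=cv2.resize(s,(440,330)); b=cv2.resize(t[100:265,80:460],(760,330))[:,:]
b=cv2.resize(b,(760,270)); a=cv2.resize(s[110:380,80:500],(420,270)); c=cv2.resize(im,(340,270))
cv2.imwrite("pics/v11.png",np.vstack([b,np.hstack([a,c])])[:,:,::-1])
E
```

```text
t48.4 tcp [ 0.4794 -0.0081  0.2107] close-line deg -96.7 F [ 0.4  1.1 -0.1] w 0.840 g 0.0 q [ 0.25  0.21 -0.41  2.01  0.1   0.94 -1.9 ]
```

View pics/v11.png

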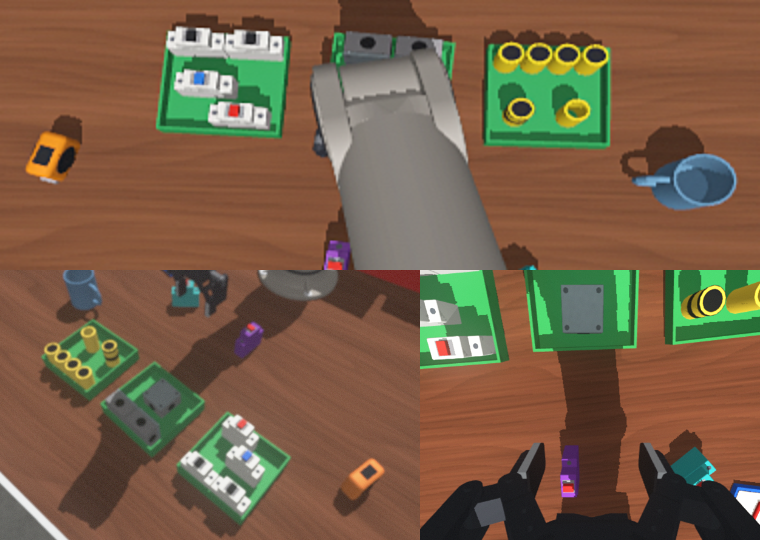

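All five fittings stand upright in the right trays, in front of the stock. The mug, tape measure and look-alikes haven't moved, and the arm is clear.

```bash
python3 -c "
from station import job
print(job.hand_in())"
```

```text
the job is handed in; nothing more can be done
None
```

I put all five fittings upright in their matching trays in front of the stock, left the mug, tape measure and look-alikes where they were, and handed the job in after about 48 s of robot time.

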